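Put the swapped bench supplies back on their own trays

TASK

The carton, the screw-top tub and the bottle each stand on a wrong tray. Put the carton in the middle of the rectangular tray with its sides parallel to the tray's (either way round), the tub in the middle of the round tray and the bottle in the middle of the six-sided tray, keeping all three upright; the flat slotted plate is free for parking one meanwhile. Leave the timer where it lies.

Things in the scene. Friction and masses are not known exactly. Their poses are not given: they have to be found in the camera images.
- carton: Small white folding carton, 55 (its x) x 75 (its y) x 50 mm high, weight about 0.12 kg, closed and rigid. Origin: centre of its underside, z up. Starts standing on the round tray, turned anyhow. Grip it across the 55 mm.
- tub: Low round white screw-top tub with a wide lid, 52 mm high; body 57 mm across up to 36 mm, lid 60 mm across from 36 to 52 mm above its underside; about 0.12 kg. Origin: centre of its underside, z up. Starts on the six-sided tray. The yaw does not matter.
- bottle: Upright round white bottle, 104 mm high, the tallest of the three: body 54 to 56 mm across up to a shoulder that ends about 78 mm above its underside, above it a fixed screw cap 36 mm across up to 104 mm. About 0.15 kg. Origin: centre of its underside, z up. Starts on the rectangular tray. Yaw does not matter; it can be gripped by the cap.
- tray_rect: Rectangular bare metal tray, 90 (its x) x 108 (its y) mm outside, 84 x 102 mm inside, fixed to the bench. Floor 4 mm and rim 8 mm above the bench. Origin: centre of its underside, on the bench top. The carton belongs here.
- tray_round: Round bare metal tray, 110 mm across outside, 103 mm inside, fixed to the bench. Floor 4 mm and rim 8 mm above the bench. Origin: centre of its underside, on the bench top. The tub belongs here.
- tray_hex: Six-sided bare metal tray, 100 mm across the flats outside, 94 mm inside, 115 mm across the corners, fixed to the bench. Floor 4 mm and rim 8 mm above the bench. Origin: centre of its underside, on the bench top. The bottle belongs here.
- spare_plate: Flat square bare metal plate with seven dark slots and no rim, 90 x 90 mm, its top 4 mm above the bench, fixed and empty at the start: a free spot for parking. Origin: centre of its underside, on the bench top.
- timer: Grey bench timer with keys, 62 x 68 x 20 mm, lying loose on the bench; a bystander, not to be moved. Origin: centre of its underside, z up.
- pump_corner (a point): Upper front right corner of the big beige pump housing with a blue panel, a fixed bystander 270 mm high. From this corner the housing reaches 260 mm away from the robot (+x) and 260 mm to the left (+y). A glass flask and a wash bottle, both fixed, stand left of it, farther from the robot than the trays.
Not all that is in view belongs to the job. What is shaped like the tray_rect but black or red is not meant.

How it is judged:
At the end, for the whole second after the job is handed in: Carton on the rectangular, tub on the round, bottle on the six-sided tray: standing on the tray floor, upright within 0.1 rad, within 14 mm of its centre; carton parallel to its tray within 0.21 rad, either way round; released and at rest; timer within 15 mm of its start (horizontal distance between carton and tray_rect below 0.014 m and z of carton in the frame of tray_rect below 0.009 m and angle between each of carton, tub, bottle's own z axis and vertical below 0.1 rad and linear speed of each of carton, tub, bottle below 0.02 m/s and angular speed of each of carton, tub, bottle below 0.2 rad/s and horizontal distance between tub and tray_round below 0.014 m and z of tub in the frame of tray_round below 0.009 m and horizontal distance between bottle and tray_hex below 0.014 m and z of bottle in the frame of tray_hex below 0.009 m and (angle between the x axis of carton and the x axis of tray_rect, either way round below 0.21 rad or angle between the x axis of carton and the y axis of tray_rect, either way round below 0.21 rad) and distance of timer from where it was at the start of the episode below 0.015 m); the robot touches nothing.
It fails at once if the carton is tipped by more than 0.5 rad (angle between carton's own z axis and vertical above 0.5 rad).
It fails at once if the tub is tipped by more than 0.5 rad (angle between tub's own z axis and vertical above 0.5 rad).
It fails at once if the bottle is tipped by more than 0.5 rad (angle between bottle's own z axis and vertical above 0.5 rad).
It fails at once if the timer is pushed more than 15 mm from where it lay (distance of timer from where it was at the start of the episode above 0.015 m).
It also fails if it takes over 112 s, if anything falls off the work surface, if the arm or the gripper's body presses on something with over 40 N, if the wrist force passes 120 N, or if a joint passes its speed limit or range.

ROBOT

A 6-joint arm with a two-finger parallel gripper is mounted at the origin on a cart in front of the work surface, level with it; the furniture and walls round the work are solid. World frame = base frame: x ahead of the robot, y to its left, z up, the work surface at z = 0. Lengths are in m, angles in rad, forces in N, time in s.
With the tool pointing down it reaches from about 0.25 to 0.775 m from the base axis. Payload 4 kg.
Tool frame: the origin (TCP) lies between the finger pads; the fingertips stand 14 mm ahead of it and the grasp point (between the pads) lies 5 mm behind it (tip_reach is the distance from the TCP to the fingertips, in m); z points along the fingers, y is the line along which they close (so a half turn about z gives the same grasp; the last joint's range is limited). The gripper opens to 94 mm and grips with 3 to 60 N. Pads are 16 mm wide; open, the fingers measure 119 mm over their backs; the gripper's body (75 mm by 177 mm) begins 78 mm behind the grasp point.
Start: joints at [-1.344, 0.087, 1.371, -0, 1.684, -0.103], TCP at [0.178, -0.52, 0.22] pointing down, gripper open.
Joint ranges: [-3.1, 3.1], [-0.76, 2.03], [0.27, 2.55], [-1.08, 4.22], [0.17, 2.65], [-2.57, 2.57]. Speed limits (rad/s): [2.79, 2.79, 3.14, 3.14, 3.14, 3.14].

INTERFACE

Orientations are given as [roll, pitch, yaw] about the fixed x, y, z axes, in that order (R = Rz(yaw) Ry(pitch) Rx(roll)).
In Python, from bench import * gives the robot as it stands. The module is installed in compiled form; this text tells all that it offers.
- The arm moves only by the tool servo_tool, never from a script. Its argument "targets" is a list of rows, each a list of 4 numbers: the shift along the tool's x, y, z in cm, then the turn about the tool's z in degrees. A call has 1 to 8 rows; each row is the pose to reach, as a shift and turn from the pose commanded when the call began, along the tool's axes at that moment; what a row does not reach only later rows make up. A row lasts 1/8 s, in which the tool goes at most 62.5 mm and 10.7 degrees, less where a joint would pass 70% of its speed; a pose out of reach is approached as far as the arm can. A call with a gripper value outside its range is refused whole. "claw" is the closure in counts, from 0 (fully open) to 255 (shut), set as the call begins (left out, the last holds). The fingers move at their own pace and stop on an object; the grip force is fixed at half the most. Time passes only in rows, so rows that repeat a pose let the fingers close. It gives the time, the measured TCP pose, the force, the opening and the grip force at its end, in the units of the state.
- get_obs(): the state, without advancing time (a new reading comes with each control period).
- snapshot(name): name is "side" or "top"; returns the picture (420x560x3 uint8, blue, green, red); there is no depth.
- camera_model(name): a dict with "camera_matrix" (3x3 intrinsics, pixels), "camera_from_world" (4x4, takes a point from world to camera coordinates). Camera axes: x right, y up, looking along -z (the intrinsics and any distortion apply to the point x, -y, -z); pixel columns grow to the right and rows downward; lengths in m; the calibration is good to about 2 mm. A picture is of the moment at which its call begins. camera_model takes no time and is no camera call.
- close_job(): hands the job in; it is judged then, once.
The state is a dict: "time": time; "joint_positions": joint angles; "qvel": joint speeds; "joint_torque": joint torques, N m; "tool_pos": TCP position; "ee_rot": TCP orientation; "wrist_force": force on the tool from outside, world axes, zero at the start; "wrist_torque": the same for the moment, N m; "width": finger opening in m; "finger_force": force on a finger pad.
Only numpy, scipy, OpenCV 4.12 (cv2) and the standard library are available. Lean on these libraries where they do the work, as an engineer would, in place of code of your own. Each camera call takes 0.05 s, during which the arm holds its last target. There are 200 camera calls.

## Working session

There is one attempt and no reset: what is moved stays moved. The work goes in short steps, Python scripts to look and compute and a tool call to move; the robot and the scene stay as the last step left them, time stands still between calls to the robot, and variables do not carry over. Pictures are saved under pics/ and viewed, at most 14 in all, crops included, and the job is handed in when it is done.

Besides the shell and the picture viewer there is one more tool, called after "Request:" by a JSON object that holds its "fn" and its "kwargs". servo_tool: Moves the arm, as the interface text tells. Its arguments: {"type":"object","properties":{"targets":{"type":"array"},"claw":{"type":"number"}},"required":["targets"]}

```bash
mkdir -p pics; python3 - <<'E'
from bench import *
import cv2,numpy as np
for n in("top","side"):
    cv2.imwrite(f"pics/{n}0.png",snapshot(n)); m=camera_model(n); print(n,m)
print(get_obs())
E
```

```text
top {'camera_matrix': array([[399.63623562,   0.        , 278.46170932],
       [  0.        , 399.63623562, 211.24351281],
       [  0.        ,   0.        ,   1.        ]]), 'camera_from_world': array([[-0.01855247, -0.99965036, -0.01884047,  0.21973716],
       [ 0.99630971, -0.02006332,  0.08345313, -0.43350135],
       [-0.08380195, -0.01722269,  0.99633358, -0.9969585 ],
       [ 0.        ,  0.        ,  0.        ,  1.        ]])}
side {'camera_matrix': array([[416.69669378,   0.        , 279.39563903],
       [  0.        , 416.69669378, 210.11101439],
       [  0.        ,   0.        ,   1.        ]]), 'camera_from_world': array([[-4.62804397e-01, -8.86460413e-01,  1.64071556e-04,
         3.70596212e-01],
       [ 4.59686991e-01, -2.39835714e-01,  8.55082862e-01,
        -3.00374130e-01],
       [-7.57957757e-01,  3.95811530e-01,  5.18491342e-01,
        -8.55680453e-01],
       [ 0.00000000e+00,  0.00000000e+00,  0.00000000e+00,
         1.00000000e+00]])}
{'time': 0.1, 'joint_positions': array([-1.34409061e+00,  8.78670786e-02,  1.37209239e+00, -4.13903955e-06,
        1.68363345e+00, -1.03117823e-01]), 'qvel': array([ 0.00215264, -0.00104536, -0.00064109,  0.00035763, -0.00112593,
        0.0013821 ]), 'joint_torque': array([ 3.00293927e-03, -3.41251409e+01, -3.03299618e+01,  7.20951869e-02,
        3.04609956e-02, -9.34536911e-05]), 'tool_pos': array([ 0.17800894, -0.51989189,  0.21843432]), 'ee_rot': array([-3.13960258e+00, -2.01806432e-04,  3.29822879e-01]), 'wrist_force': array([ 0.5374946 ,  0.1284297 , -0.50035524]), 'wrist_torque': array([ 0.01244253, -0.00502329,  0.02171631]), 'finger_force': 0.0, 'width': 0.09367891881402729}
```

View pics/top0.png

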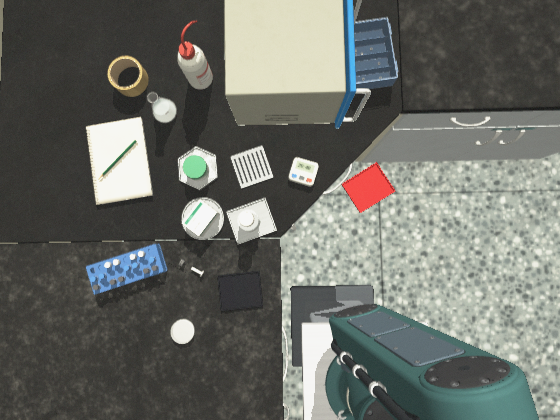

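View pics/side0.png

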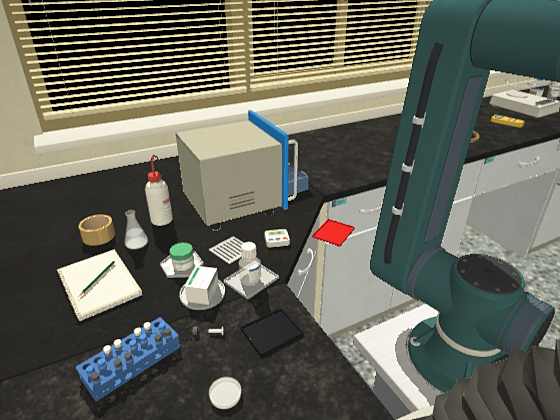

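The top view shows:
- The tub with the green lid at (196,168), on the hex tray.
- The carton at (202,218), on the round tray.
- The bottle at (250,221), on the rectangular tray.
- The slotted plate at (252,167) and the timer at (304,171).

Things that could be mistaken for these: the black rectangle (240,292), the red rectangle (369,188), the white dish (182,332) and the notebook (120,160). I choose the bare metal trays. Next is a close crop to check them.

```bash
python3 - <<'E'
import cv2,numpy as np
a=cv2.imread("pics/top0.png")[130:260,160:330]; b=cv2.imread("pics/side0.png")[220:325,150:310]
cv2.imwrite("pics/c1.png",cv2.resize(a,None,fx=4.6,fy=4.6,interpolation=cv2.INTER_CUBIC))
cv2.imwrite("pics/c2.png",cv2.resize(b,None,fx=5,fy=5,interpolation=cv2.INTER_CUBIC))
E
```

```text
(no output)
```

View pics/c1.png

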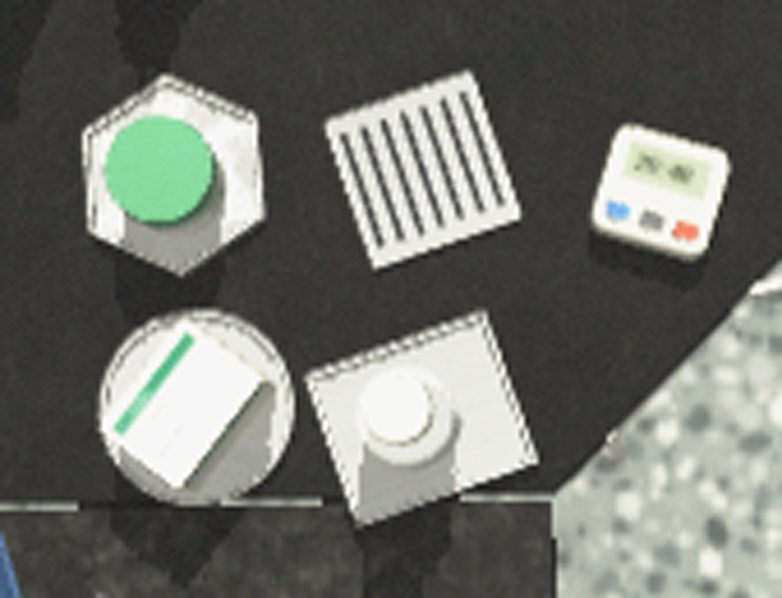

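View pics/c2.png

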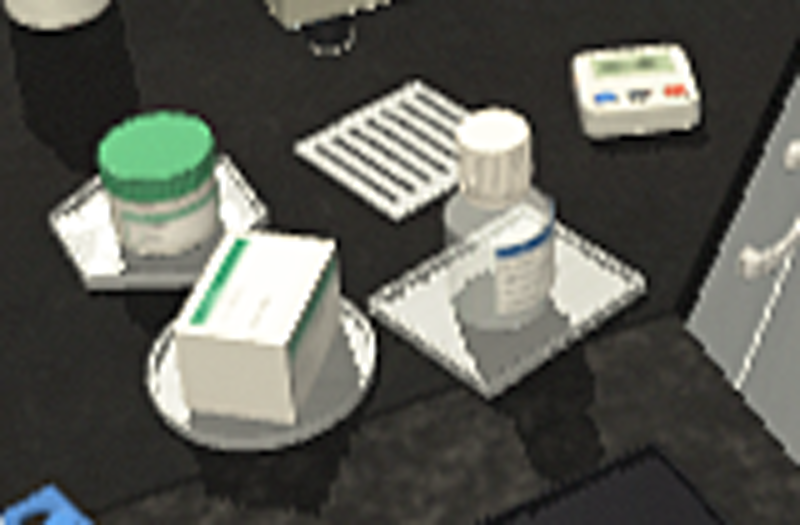

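The close crops confirm the choice: bare metal hex, round and rectangular trays and the slotted plate, with the tub, carton and bottle on them. In the top crop the carton's top corners are at about (190,325), (268,382), (182,488) and (115,430). The cap centre is at about (397,410).

```bash
cat > h.py <<'E'
from bench import *
import cv2,numpy as np
def ray(n,px,z):
    m=camera_model(n);K=m["camera_matrix"];T=m["camera_from_world"];R=T[:3,:3];c=-R.T@T[:3,3]
    p=np.atleast_2d(np.asarray(px,float));d=np.c_[(p[:,0]-K[0,2])/K[0,0],-(p[:,1]-K[1,2])/K[1,1],-np.ones(len(p))]@R
    return (c+d*((z-c[2])/d[:,2])[:,None])[:,:2]
def proj(n,P):
    m=camera_model(n);K=m["camera_matrix"];q=m["camera_from_world"]@np.r_[P,1];return np.array([K[0,2]+K[0,0]*q[0]/-q[2],K[1,2]-K[1,1]*q[1]/-q[2]])
def rect(w):
    r=cv2.minAreaRect((w*1000).astype(np.float32));return np.round(r[0],1),np.round(r[1],1),round(r[2],1)
def green(im): return cv2.inRange(cv2.cvtColor(im,cv2.COLOR_BGR2HSV),(50,70,50),(85,255,255))
def big(m): return max(cv2.findContours(m,cv2.RETR_EXTERNAL,cv2.CHAIN_APPROX_NONE)[0],key=cv2.contourArea)[:,0]
E
python3 - <<'E'
from h import *
im=cv2.imread("pics/top0.png");g=im.max(2)
def blob(x0,y0,x1,y1,t=110):
    m=np.zeros_like(g);m[y0:y1,x0:x1]=(g[y0:y1,x0:x1]>t)*255
    return cv2.convexHull(big(m).astype(np.int32))[:,0]
w=ray("top",blob(174,142,222,194),.008);print("hex",cv2.minEnclosingCircle((w*1000).astype(np.float32)),rect(w))
w=ray("top",blob(178,194,226,238),.008);print("round",cv2.minEnclosingCircle((w*1000).astype(np.float32)),rect(w),cv2.fitEllipse((w*1000).astype(np.float32)))
w=ray("top",blob(225,195,280,238),.008);print("rectcut",rect(w))
w=ray("top",blob(225,195,280,248),.008);print("rect",rect(w))
w=ray("top",blob(228,143,278,192),.004);print("plate",rect(w))
w=ray("top",blob(285,150,325,190),.02);print("timer",rect(w))
c=lambda p:(np.array(p)+.5)/4.6+[160,130]-.5
k=ray("top",c([(190,325),(268,382),(182,488),(115,430)]),.054);print("carton",rect(k))
print("rectcorners",rect(ray("top",c([(305,375),(487,311),(539,463),(360,525)]),.008)))
print("cap",ray("top",c([(397,410)]),.108))
m=green(im);m[:145]=0;m[192:]=0;m[:,:178]=0;m[:,220:]=0
print("tub",rect(ray("top",big(m),.056)))
s=cv2.imread("pics/side0.png");m=green(s);m[:230]=0;m[275:]=0;m[:,:160]=0;m[:,200:]=0
q=big(m);print("side tub lid px",q.min(0),q.max(0))
cs=lambda p:(np.array(p)+.5)/5+[150,220]-.5
print("side carton",rect(ray("side",cs([(235,230),(338,240),(285,345),(178,332)]),.054)))
print("side cap top",ray("side",cs([(494,128)]),.108))
print("side lid",ray("side",cs([(157,145)]),.056))
print("side rect",rect(ray("side",cs([(370,300),(545,200),(648,283),(490,393)]),.008)))
print("side round",ray("side",cs([(263,355)]),.008))
print("pump px",proj("top",[.6,-.1,.27]))
E
```

```text
hex ((557.7716064453125, 421.8013000488281), 57.2247200012207) (array([557.8, 421.7]), array([114.4, 100.4]), 4.8)
round ((425.29095458984375, 409.21539306640625), 55.751956939697266) (array([428. , 409.2]), array([109.1, 103.5]), 88.9) ((425.3675231933594, 408.81671142578125), (109.31494140625, 110.43326568603516), 5.354664325714111)
rectcut (array([413.7, 281.7]), array([ 97.1, 108.1]), 18.6)
rect (array([406.4, 279.3]), array([112.5, 108.1]), 18.6)
plate (array([558.4, 280.2]), array([91.1, 89.7]), 18.2)
timer (array([540. , 146.1]), array([67.9, 64.3]), 71.9)
carton (array([423.2, 403.6]), array([52.4, 72.6]), 50.3)
rectcorners (array([415.9, 281.6]), array([ 90.3, 108.3]), 18.3)
cap [[0.41432669 0.28577843]]
tub (array([549.4, 417.6]), array([57.7, 55.5]), 88.8)
side tub lid px [169 242] [192 259]
side carton (array([422.2, 405.4]), array([52.1, 77.2]), 52.0)
side cap top [[0.41717068 0.28447285]]
side lid [[0.55059086 0.41792122]]
side rect (array([411.5, 277.4]), array([ 93. , 117.1]), 16.5)
side round [[0.42559398 0.40753084]]
pump px [434.65227312 114.06404241]
```

```bash
cat >> h.py <<'E'
def go(*goals):
    """goal=(x,y,z,yawdeg): shift in tool axes cm and turn deg from the present measured pose"""
    o=get_obs();R,_=cv2.Rodrigues(np.zeros(3))
    from scipy.spatial.transform import Rotation as Q
    R=Q.from_euler("xyz",o["ee_rot"]).as_matrix();y=np.degrees(np.arctan2(R[1,0],R[0,0]))
    print("at",o["tool_pos"].round(4),"yaw",round(y,1),"q",o["joint_positions"].round(2),"w",round(o["width"],4))
    for g in goals:
        t=-(g[3]-y);print((R.T@(np.array(g[:3])-o["tool_pos"])*100).round(2),"turn",round(t,1))
E
python3 - <<'E'
from h import *
print("pump front low",ray("top",[(230,124),(338,124)],.02),"top corners",ray("top",[(228,96),(345,97)],.27))
go((.40,0,.26,100),(.549,.4177,.20,180))
E
```

```text
pump front low [[0.66773994 0.33304919]
 [0.66092245 0.05316983]] top corners [[0.64645971 0.30217758]
 [0.63853179 0.07251069]]
at [ 0.178  -0.5199  0.2184] yaw 18.9 q [-1.34  0.09  1.37 -0.    1.68 -0.1 ] w 0.0937
[ 37.84 -42.01  -4.07] turn -81.1
[ 65.47 -76.69   2.01] turn -161.1
```

Request:
{"fn": "servo_tool", "kwargs": {"targets": [[4,-5,-1,-10],[9,-10,-2,-20],[14,-15,-4,-30],[19,-21,-4,-40],[24,-26,-4,-50],[28,-31,-4,-60],[33,-36,-4,-70],[37,-41,-4,-80]]}}

```text
time: 1.1
tool_pos: [0.3747, -0.0628, 0.2591]
ee_rot: [3.141, 0.0, 1.731]
wrist_force: [0.5, -1.3, -0.8]
width: 0.0939
finger_force: 0.0
```

```bash
python3 -c "
from h import *
go((.549,.4177,.20,180))"
```

```text
at [ 0.3747 -0.0628  0.2591] yaw 99.2 q [-0.32 -0.3   1.65 -0.    1.8  -0.48] w 0.0939
[44.64 24.89  5.91] turn -80.8
```

Request:
{"fn": "servo_tool", "kwargs": {"targets": [[5,3,0,-10],[10,6,0,-20],[15,8,0,-30],[20,11,0,-40],[25,14,0,-50],[30,17,1,-60],[35,19,2,-70],[40,22,4,-80]]}}

```text
time: 2.1
tool_pos: [0.5303, 0.3665, 0.2196]
ee_rot: [3.141, 0.001, 3.129]
wrist_force: [0.7, -0.4, 0.0]
width: 0.094
finger_force: 0.0
```

Request:
{"fn": "servo_tool", "kwargs": {"targets": [[0,0,0,0],[0,0,0,0],[0,0,0,0],[0,0,0,0]]}}

```text
time: 2.6
tool_pos: [0.5302, 0.3634, 0.2215]
ee_rot: [3.14, 0.003, 3.121]
wrist_force: [0.0, -0.1, 0.5]
width: 0.0943
finger_force: 0.0
```

```bash
python3 -c "
from h import *
go((.549,.4177,.10,180),(.549,.4177,.043,180))"
```

```text
at [0.5302 0.3634 0.2215] yaw 178.8 q [ 0.51  0.29  1.13 -0.    1.72 -1.04] w 0.0943
[-1.73  5.45 12.16] turn -1.2
[-1.72  5.44 17.86] turn -1.2
```

Request:
{"fn": "servo_tool", "kwargs": {"targets": [[-1,2,2,-1],[-1.7,5.4,5,-1],[-1.7,5.4,8,-1],[-1.7,5.4,11,-1],[-1.7,5.4,12,-1],[-1.7,5.4,12,-1]]}}

```text
time: 3.35
tool_pos: [0.548, 0.4176, 0.0997]
ee_rot: [-3.141, -0.0, 3.139]
wrist_force: [-0.1, 1.1, -0.2]
width: 0.0938
finger_force: 0.0
```

```bash
python3 -c "
from h import *
go((.549,.4177,.043,180))
im=snapshot('side');cv2.imwrite('pics/s1.png',cv2.resize(im[130:330,100:340],None,fx=3,fy=3,interpolation=cv2.INTER_CUBIC))"
```

```text
at [0.548  0.4176 0.0997] yaw 179.9 q [ 0.57  0.44  1.17 -0.    1.53 -1.  ] w 0.0938
[-0.1   0.01  5.67] turn -0.1
```

View pics/s1.png

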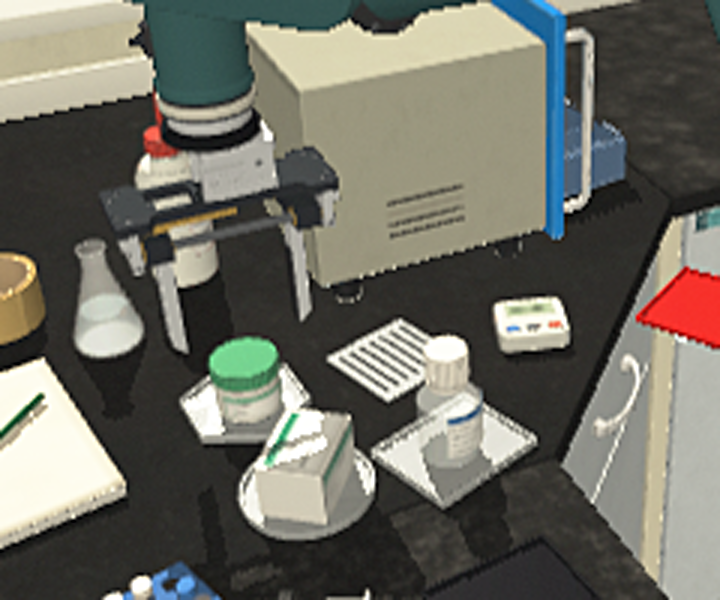

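The gripper is centred above the tub: the fingers are at crop columns 180 and 305 and the lid is at 245. It is clear of the pump.

Request:
{"fn": "servo_tool", "kwargs": {"targets": [[0,0,2,0],[0,0,4,0],[0,0,5.5,0],[0,0,5.7,0],[0,0,5.7,0]]}}

```text
time: 4.03
tool_pos: [0.548, 0.4181, 0.0422]
ee_rot: [-3.141, -0.0, 3.14]
wrist_force: [0.2, 0.2, 0.9]
width: 0.0943
finger_force: 0.0
```

Request:
{"fn": "servo_tool", "kwargs": {"targets": [[0,0,0,0],[0,0,0,0],[0,0,0,0],[0,0,0,0],[0,0,0,0],[0,0,0,0],[0,0,0,0],[0,0,0,0]], "claw": 255}}

```text
time: 5.03
tool_pos: [0.5481, 0.4183, 0.0426]
ee_rot: [3.141, 0.0, 3.14]
wrist_force: [0.4, 0.5, 1.1]
width: 0.0565
finger_force: 29.9
```

Request:
{"fn": "servo_tool", "kwargs": {"targets": [[0,0,-1,0],[0,0,-2.5,0],[0,0,-4,0],[0,0,-5,0],[0,0,-5,0]]}}

```text
time: 5.65
tool_pos: [0.5488, 0.4186, 0.0943]
ee_rot: [3.14, 0.003, 3.14]
wrist_force: [0.0, 0.6, -0.8]
width: 0.0567
finger_force: 29.9
```

```bash
python3 -c "
from h import *
go((.558,.2802,.10,180),(.558,.2802,.045,180))"
```

```text
at [0.5488 0.4186 0.0943] yaw 179.9 q [ 0.57  0.44  1.18 -0.    1.51 -1.  ] w 0.0567
[ -0.95 -13.83  -0.59] turn -0.1
[ -0.94 -13.84   4.91] turn -0.1
```

Request:
{"fn": "servo_tool", "kwargs": {"targets": [[0,-2,0,0],[-0.5,-4.5,0,0],[-0.9,-7,0,0],[-0.9,-9.5,0,0],[-0.9,-12,0,0],[-0.9,-13.5,0,0],[-0.9,-13.8,0,0],[-0.9,-13.8,0,0]]}}

```text
time: 6.65
tool_pos: [0.5568, 0.2804, 0.0925]
ee_rot: [3.141, 0.0, 3.14]
wrist_force: [0.4, 0.4, -0.2]
width: 0.057
finger_force: 29.9
```

```bash
python3 -c "
from h import *
go((.558,.2802,.0435,180))
im=snapshot('side');cv2.imwrite('pics/s2.png',cv2.resize(im[130:330,100:340],None,fx=3,fy=3,interpolation=cv2.INTER_CUBIC))"
```

```text
at [0.5568 0.2804 0.0925] yaw 179.9 q [ 0.38  0.3   1.37  0.    1.47 -1.19] w 0.057
[-0.12 -0.02  4.9 ] turn -0.1
```

View pics/s2.png

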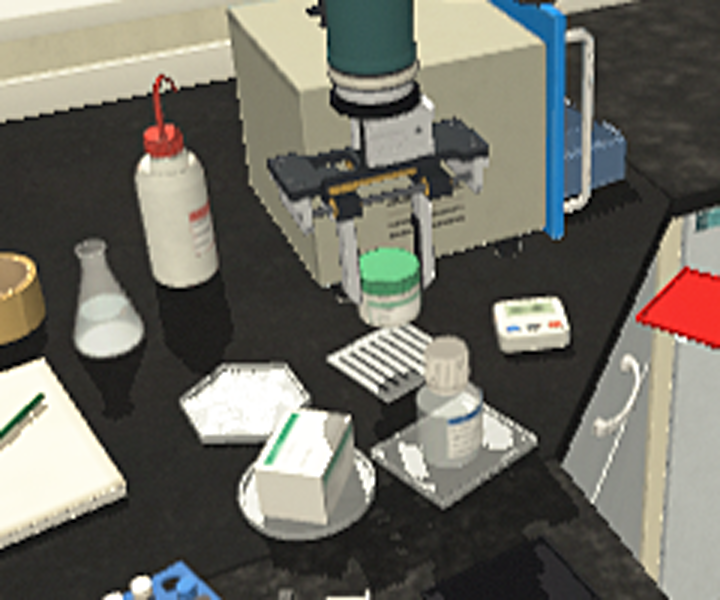

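The tub is held upright at crop (388,285) above the plate, and the hex tray is empty.

Request:
{"fn": "servo_tool", "kwargs": {"targets": [[0,0,1.5,0],[0,0,3,0],[0,0,4,0],[0,0,4.6,0],[0,0,4.9,0],[0,0,4.9,0]]}}

```text
time: 7.45
tool_pos: [0.5569, 0.2801, 0.0435]
ee_rot: [3.142, 0.0, 3.14]
wrist_force: [-0.7, -0.5, -0.4]
width: 0.0568
finger_force: 29.9
```

Request:
{"fn": "servo_tool", "kwargs": {"targets": [[0,0,0,0],[0,0,0,0],[0,0,0,0],[0,0,0,0],[0,0,0,0],[0,0,0,0]], "claw": 0}}

```text
time: 8.2
tool_pos: [0.5567, 0.28, 0.0433]
ee_rot: [-3.141, -0.0, 3.14]
wrist_force: [-0.5, -0.7, 0.6]
width: 0.094
finger_force: 0.0
```

Request:
{"fn": "servo_tool", "kwargs": {"targets": [[0,0,-2,0],[0,0,-5,0],[0,0,-9,0],[0,0,-13,0],[0,0,-14,8],[0,0,-14,18],[0,0,-14,28],[0,0,-14,28]]}}

```text
time: 9.2
tool_pos: [0.557, 0.2802, 0.185]
ee_rot: [3.14, 0.001, 2.653]
wrist_force: [0.2, -0.3, -0.1]
width: 0.094
finger_force: 0.0
```

```bash
python3 -c "
from h import *
go((.4157,.285,.18,115),(.4157,.285,.055,115))
im=snapshot('top');cv2.imwrite('pics/t1.png',im)
g=im.max(2);m=np.zeros_like(g);m[142:194,174:222]=(g[142:194,174:222]>110)*255
w=ray('top',big(m),.008);print('hex',rect(w),cv2.minEnclosingCircle((w*1000).astype(np.float32)))"
```

```text
at [0.557  0.2802 0.185 ] yaw 152.0 q [ 0.38  0.26  1.24 -0.    1.64 -0.71] w 0.094
[12.7  -6.21  0.47] turn 37.0
[12.72 -6.23 12.97] turn 37.0
hex (array([546.9, 426.1]), array([156.9,  95.6]), 22.0) ((557.4456176757812, 399.9794921875), 79.322998046875)
```

Request:
{"fn": "servo_tool", "kwargs": {"targets": [[3,-1.5,0,9],[6,-3,0,18],[9,-4.5,0,27],[12,-6,0,37],[12.7,-6.2,3,37],[12.7,-6.2,5,37],[12.7,-6.2,5,37]]}}

```text
time: 10.12
tool_pos: [0.4143, 0.2847, 0.1322]
ee_rot: [-3.138, 0.0, 2.007]
wrist_force: [0.7, 0.4, -0.1]
width: 0.0941
finger_force: 0.0
```

```bash
python3 -c "
from h import *
go((.4157,.285,.055,115))
im=snapshot('side');cv2.imwrite('pics/s3.png',cv2.resize(im[130:330,100:340],None,fx=3,fy=3,interpolation=cv2.INTER_CUBIC))"
```

```text
at [0.4143 0.2847 0.1322] yaw 115.0 q [ 0.49  0.02  1.62 -0.    1.51  0.05] w 0.0941
[-0.03  0.16  7.71] turn 0.0
```

View pics/s3.png

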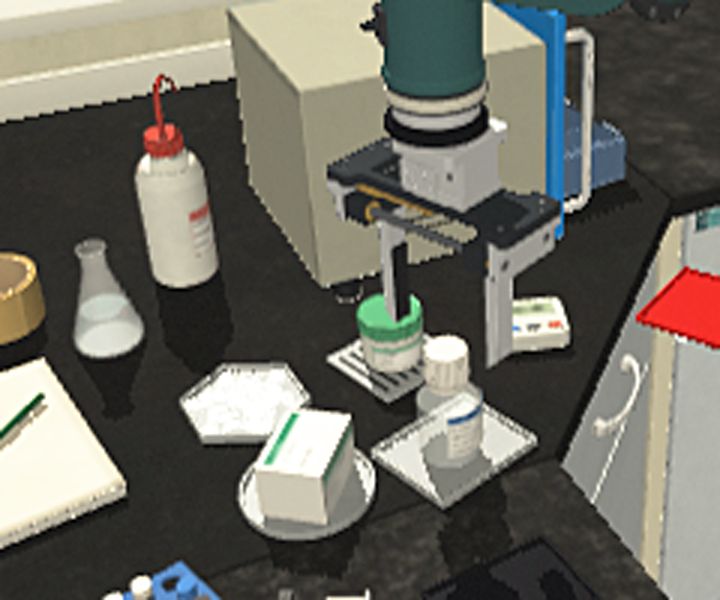

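The tub stands upright on the plate. The fingers straddle the bottle, whose cap is at crop (446,360).

Request:
{"fn": "servo_tool", "kwargs": {"targets": [[0,0.1,2,0],[0,0.1,4,0],[0,0.1,6,0],[0,0.1,7.4,0],[0,0.1,7.7,0],[0,0.1,7.7,0]]}}

```text
time: 10.92
tool_pos: [0.4169, 0.2859, 0.057]
ee_rot: [3.141, 0.0, 2.005]
wrist_force: [-0.4, 0.0, 0.3]
width: 0.0941
finger_force: 0.0
```

Request:
{"fn": "servo_tool", "kwargs": {"targets": [[0,0,0,0],[0,0,0,0],[0,0,0,0],[0,0,0,0],[0,0,0,0],[0,0,0,0],[0,0,0,0],[0,0,0,0]], "claw": 255}}

```text
time: 11.92
tool_pos: [0.4163, 0.2856, 0.0564]
ee_rot: [-3.141, 0.0, 2.005]
wrist_force: [-0.6, -0.3, 0.5]
width: 0.0543
finger_force: 30.0
```

Request:
{"fn": "servo_tool", "kwargs": {"targets": [[0,0,-1,0],[0,0,-3,0],[0,0,-5,0],[0,0,-7,0],[0,0,-8,0],[0,0,-8,0]]}}

```text
time: 12.68
tool_pos: [0.4168, 0.2859, 0.1371]
ee_rot: [3.14, -0.0, 2.005]
wrist_force: [-0.1, -0.7, -2.5]
width: 0.0547
finger_force: 30.0
```

```bash
python3 -c "
from h import *
go((.5578,.4217,.136,165),(.5578,.4217,.056,165))"
```

```text
at [0.4168 0.2859 0.1371] yaw 114.9 q [ 0.49  0.02  1.61 -0.    1.51  0.05] w 0.0547
[ 6.38 18.51  0.14] turn -50.1
[ 6.38 18.49  8.14] turn -50.1
```

Request:
{"fn": "servo_tool", "kwargs": {"targets": [[0.5,1.5,0,-3],[1.5,4,0,-10],[2.5,7,0,-18],[3.5,10,0,-27],[4.5,13,0,-36],[5.5,16,0,-44],[6.4,18.5,0,-50],[6.4,18.5,0,-50]]}}

```text
time: 13.68
tool_pos: [0.5573, 0.4219, 0.1335]
ee_rot: [-3.139, -0.002, 2.878]
wrist_force: [-0.5, 0.9, -0.9]
width: 0.0545
finger_force: 30.0
```

Request:
{"fn": "servo_tool", "kwargs": {"targets": [[0,0,0,0],[0,0,0,0]]}}

```text
time: 13.92
tool_pos: [0.5566, 0.4209, 0.1363]
ee_rot: [-3.141, -0.0, 2.877]
wrist_force: [0.2, -0.3, -1.5]
width: 0.0548
finger_force: 30.0
```

```bash
python3 -c "
from h import *
go((.5578,.4217,.057,165))"
```

```text
at [0.5566 0.4209 0.1363] yaw 164.8 q [ 0.57  0.44  1.09 -0.    1.6  -0.74] w 0.0548
[-0.09  0.11  7.93] turn -0.2
```

Request:
{"fn": "servo_tool", "kwargs": {"targets": [[0,0.1,2,0],[0,0.1,4,0],[0,0.1,6,0],[0,0.1,7.2,0],[0,0.1,7.7,0],[0,0.1,8,0],[0,0.1,8,0]]}}

```text
time: 14.8
tool_pos: [0.558, 0.4228, 0.0571]
ee_rot: [3.141, 0.001, 2.878]
wrist_force: [-0.1, 1.0, -2.0]
width: 0.0547
finger_force: 30.0
```

Request:
{"fn": "servo_tool", "kwargs": {"targets": [[0,0,0,0],[0,0,0,0],[0,0,0,0],[0,0,0,0],[0,0,0,0],[0,0,0,0]], "claw": 0}}

```text
time: 15.55
tool_pos: [0.5575, 0.4225, 0.0563]
ee_rot: [-3.141, -0.0, 2.878]
wrist_force: [0.4, 0.1, 0.3]
width: 0.094
finger_force: 0.0
```

Request:
{"fn": "servo_tool", "kwargs": {"targets": [[0,0,-2,0],[0,0,-5,0],[0,0,-9,0],[0,0,-12,0],[0,0,-14,8],[0,0,-14,16],[0,0,-14,24],[0,0,-14,24]]}}

```text
time: 16.55
tool_pos: [0.5578, 0.4227, 0.1981]
ee_rot: [3.14, 0.001, 2.461]
wrist_force: [-0.0, -0.2, -0.8]
width: 0.0945
finger_force: 0.0
```

```bash
python3 -c "
from h import *
go((.4227,.4045,.13,141),(.4227,.4045,.033,141))"
```

```text
at [0.5578 0.4227 0.1981] yaw 141.0 q [ 0.57  0.43  0.99 -0.    1.72 -0.32] w 0.0945
[ 9.36 -9.93  6.79] turn -0.0
[ 9.37 -9.95 16.49] turn -0.0
```

Request:
{"fn": "servo_tool", "kwargs": {"targets": [[3,-3.2,0,0],[6,-6.4,0,0],[9,-9.6,2,0],[9.4,-9.9,5,0],[9.4,-9.9,9,0],[9.4,-9.9,9,0]]}}

```text
time: 17.3
tool_pos: [0.42, 0.4035, 0.1034]
ee_rot: [-3.135, -0.001, 2.461]
wrist_force: [0.5, -0.8, -0.1]
width: 0.0941
finger_force: 0.0
```

```bash
python3 -c "
from h import *
go((.4227,.4045,.033,141))
im=snapshot('side');cv2.imwrite('pics/s4.png',cv2.resize(im[130:330,100:340],None,fx=3,fy=3,interpolation=cv2.INTER_CUBIC))"
```

```text
at [0.42   0.4035 0.1034] yaw 141.0 q [ 0.67  0.21  1.46 -0.    1.48 -0.22] w 0.0941
[-0.15  0.3   7.04] turn 0.0
```

View pics/s4.png

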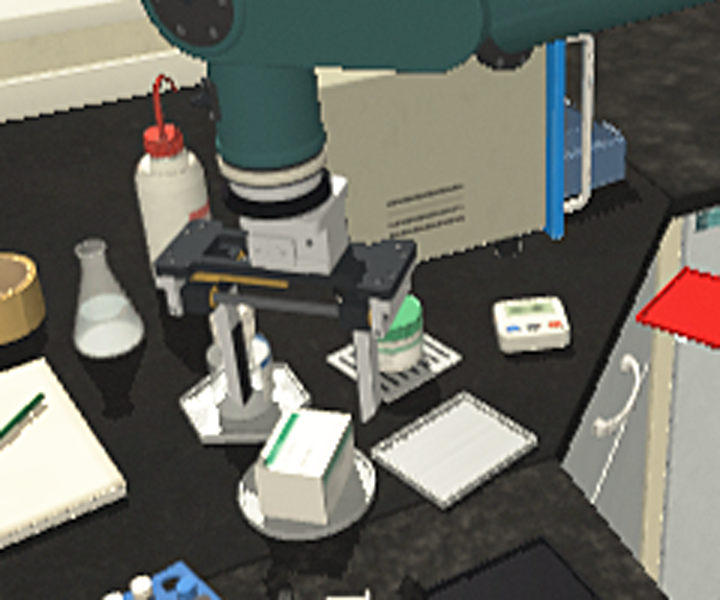

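The bottle is on the hex tray and the tub on the plate. The fingers straddle the carton's 55 mm at crop (300,460), and the rectangular tray is empty.

Request:
{"fn": "servo_tool", "kwargs": {"targets": [[-0.1,0.2,2,0],[-0.1,0.2,4,0],[-0.1,0.2,6,0],[-0.1,0.2,7,0],[-0.1,0.2,7,0]]}}

```text
time: 17.98
tool_pos: [0.4248, 0.4062, 0.0372]
ee_rot: [3.141, 0.0, 2.459]
wrist_force: [0.2, 0.6, 0.8]
width: 0.0939
finger_force: 0.0
```

Request:
{"fn": "servo_tool", "kwargs": {"targets": [[0,0,0,0],[0,0,0,0],[0,0,0,0],[0,0,0,0],[0,0,0,0],[0,0,0,0],[0,0,0,0],[0,0,0,0]], "claw": 255}}

```text
time: 18.98
tool_pos: [0.4243, 0.4061, 0.0366]
ee_rot: [3.141, 0.0, 2.459]
wrist_force: [-0.4, 0.8, 2.4]
width: 0.0549
finger_force: 29.9
```

Request:
{"fn": "servo_tool", "kwargs": {"targets": [[0,0,-1,0],[0,0,-3,0],[0,0,-5,0],[0,0,-6,0],[0,0,-6,0]]}}

```text
time: 19.6
tool_pos: [0.4245, 0.4062, 0.0972]
ee_rot: [3.14, 0.0, 2.459]
wrist_force: [-0.1, -0.0, -2.1]
width: 0.055
finger_force: 29.9
```

```bash
python3 -c "
from h import *
go((.4159,.2816,.095,108.3),(.4159,.2816,.034,108.3))
im=snapshot('side');cv2.imwrite('pics/s5.png',cv2.resize(im[130:330,100:340],None,fx=3,fy=3,interpolation=cv2.INTER_CUBIC))"
```

```text
at [0.4245 0.4062 0.0972] yaw 140.9 q [ 0.67  0.22  1.46 -0.    1.46 -0.22] w 0.055
[ -7.19 -10.21   0.21] turn 32.6
[ -7.19 -10.22   6.31] turn 32.6
```

View pics/s5.png

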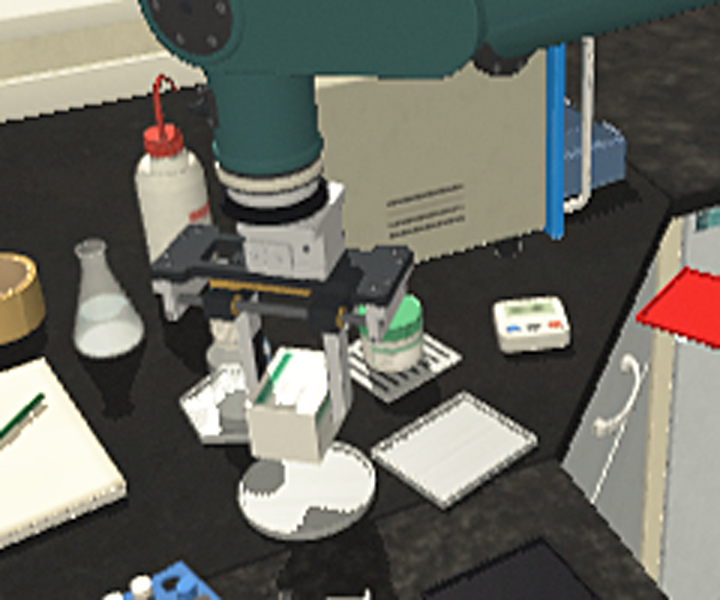

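The carton is held level at crop (290,420) and the round tray below is free.

Request:
{"fn": "servo_tool", "kwargs": {"targets": [[-1,-1.5,0,4],[-2,-3,0,9],[-3.2,-4.8,0,15],[-4.5,-6.5,0,21],[-5.7,-8.2,0,27],[-6.8,-9.7,0,32],[-7.2,-10.2,0,32.6],[-7.2,-10.2,0,32.6]]}}

```text
time: 20.65
tool_pos: [0.4155, 0.2812, 0.0958]
ee_rot: [-3.141, -0.0, 1.891]
wrist_force: [0.2, -0.3, -1.4]
width: 0.0553
finger_force: 29.9
```

Request:
{"fn": "servo_tool", "kwargs": {"targets": [[0,0,0,0],[0,0,0,0]]}}

```text
time: 20.9
tool_pos: [0.4157, 0.2819, 0.0963]
ee_rot: [-3.141, -0.0, 1.891]
wrist_force: [0.7, -0.2, -1.6]
width: 0.055
finger_force: 29.9
```

```bash
python3 -c "
from h import *
go((.4159,.2816,.037,108.3))"
```

```text
at [0.4157 0.2819 0.0963] yaw 108.4 q [0.48 0.04 1.67 0.   1.43 0.16] w 0.055
[-0.03  0.01  5.93] turn 0.1
```

Request:
{"fn": "servo_tool", "kwargs": {"targets": [[0,0,1.5,0],[0,0,3,0],[0,0,4.5,0],[0,0,5.3,0],[0,0,5.7,0],[0,0,5.9,0],[0,0,5.9,0]]}}

```text
time: 21.78
tool_pos: [0.416, 0.2815, 0.0377]
ee_rot: [3.141, -0.0, 1.89]
wrist_force: [0.5, -0.9, -0.7]
width: 0.0548
finger_force: 29.9
```

Request:
{"fn": "servo_tool", "kwargs": {"targets": [[0,0,0,0],[0,0,0,0],[0,0,0,0],[0,0,0,0],[0,0,0,0],[0,0,0,0]], "claw": 0}}

```text
time: 22.52
tool_pos: [0.4157, 0.2813, 0.0374]
ee_rot: [-3.142, 0.0, 1.89]
wrist_force: [0.0, -0.0, -0.0]
width: 0.0942
finger_force: 0.0
```

Request:
{"fn": "servo_tool", "kwargs": {"targets": [[0,0,-2,0],[0,0,-5,0],[0,0,-9,0],[0,0,-13,-8],[0,0,-14,-18],[0,0,-14,-28],[0,0,-14,-38],[0,0,-14,-38]]}}

```text
time: 23.52
tool_pos: [0.4157, 0.2813, 0.1773]
ee_rot: [-3.141, -0.0, 2.551]
wrist_force: [-0.6, 0.0, -0.8]
width: 0.0942
finger_force: 0.0
```

```bash
python3 -c "
from h import *
go((.5565,.2800,.178,180),(.5565,.28,.043,180))
print(snapshot('side').shape)
im=snapshot('top');cv2.imwrite('pics/t2.png',cv2.resize(im[130:270,150:340],None,fx=4,fy=4,interpolation=cv2.INTER_CUBIC))"
```

```text
at [0.4157 0.2813 0.1773] yaw 146.2 q [ 0.48 -0.01  1.55 -0.    1.6  -0.5 ] w 0.0942
[-11.77   7.73  -0.07] turn -33.8
[-11.77   7.73  13.43] turn -33.8
(420, 560, 3)
```

View pics/t2.png

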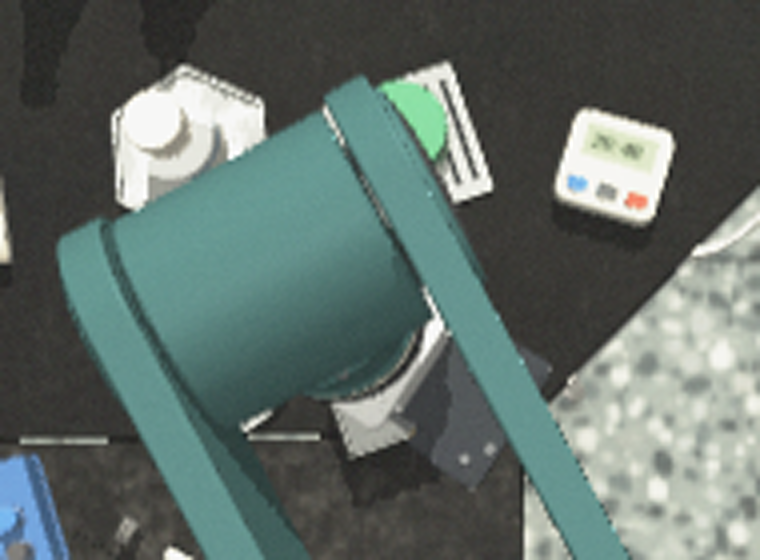

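The arm hides the trays in this view, but the bottle shows on the hex tray (cap at crop (157,120)) and the tub on the plate at (415,120).

Request:
{"fn": "servo_tool", "kwargs": {"targets": [[-3,2,0,-9],[-6,4,0,-18],[-9,6,0,-27],[-11.5,7.5,0,-34],[-11.8,7.7,3,-34],[-11.8,7.7,7,-34],[-11.8,7.7,8,-34],[-11.8,7.7,8,-34]]}}

```text
time: 24.62
tool_pos: [0.5563, 0.2799, 0.097]
ee_rot: [-3.141, -0.001, -3.137]
wrist_force: [-0.6, -0.5, 0.2]
width: 0.0934
finger_force: 0.0
```

```bash
python3 -c "
from h import *
go((.557,.28,.043,180))
im=snapshot('side');cv2.imwrite('pics/s6.png',cv2.resize(im[130:330,100:340],None,fx=3,fy=3,interpolation=cv2.INTER_CUBIC))"
```

```text
at [0.5563 0.2799 0.097 ] yaw -179.7 q [ 0.38  0.3   1.37 -0.    1.48 -1.2 ] w 0.0934
[-0.07  0.01  5.4 ] turn -359.7
```

View pics/s6.png

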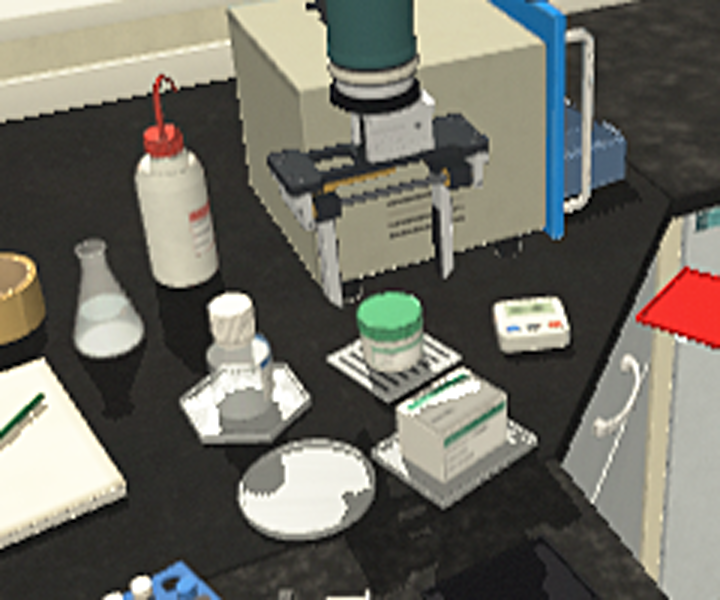

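The carton is square on the rectangular tray at crop (452,425) and the bottle stands on the hex tray at (240,365). The gripper is over the tub.

Request:
{"fn": "servo_tool", "kwargs": {"targets": [[0,0,2,0],[0,0,4,0],[0,0,5.2,0],[0,0,5.4,0],[0,0,5.4,0]]}}

```text
time: 25.3
tool_pos: [0.5567, 0.28, 0.0434]
ee_rot: [-3.142, 0.0, -3.136]
wrist_force: [-0.2, -0.0, 0.8]
width: 0.0944
finger_force: 0.0
```

Request:
{"fn": "servo_tool", "kwargs": {"targets": [[0,0,0,0],[0,0,0,0],[0,0,0,0],[0,0,0,0],[0,0,0,0],[0,0,0,0],[0,0,0,0],[0,0,0,0]], "claw": 255}}

```text
time: 26.3
tool_pos: [0.5567, 0.2801, 0.0436]
ee_rot: [3.141, 0.0, -3.136]
wrist_force: [0.2, 0.4, 1.7]
width: 0.057
finger_force: 29.9
```

Request:
{"fn": "servo_tool", "kwargs": {"targets": [[0,0,-1,0],[0,0,-3,0],[0,0,-5,0],[0,0,-7,0],[0,0,-8,0],[0,0,-8,0]]}}

```text
time: 27.05
tool_pos: [0.5574, 0.2802, 0.1252]
ee_rot: [3.141, 0.003, -3.136]
wrist_force: [-0.6, 0.4, -1.4]
width: 0.0567
finger_force: 29.9
```

```bash
python3 -c "
from h import *
go((.425,.4086,.122,180),(.425,.4086,.0435,180))"
```

```text
at [0.5574 0.2802 0.1252] yaw -179.7 q [ 0.38  0.28  1.33 -0.    1.52 -1.2 ] w 0.0567
[13.17 12.91  0.29] turn -359.7
[13.19 12.9   8.14] turn -359.7
```

Request:
{"fn": "servo_tool", "kwargs": {"targets": [[1.5,1.5,0,0],[4,4,0,0],[6.5,6.5,0,0],[9,9,0,0],[11.5,11.3,0,0],[13,12.7,0,0],[13.2,12.9,0,0],[13.2,12.9,0,0]]}}

```text
time: 28.05
tool_pos: [0.4242, 0.4079, 0.1231]
ee_rot: [-3.141, 0.0, -3.137]
wrist_force: [0.5, 0.2, -1.1]
width: 0.0568
finger_force: 29.9
```

Request:
{"fn": "servo_tool", "kwargs": {"targets": [[0,0,0,0],[0,0,0,0]]}}

```text
time: 28.3
tool_pos: [0.4247, 0.4076, 0.1233]
ee_rot: [-3.141, 0.0, -3.138]
wrist_force: [-0.6, -0.0, -1.4]
width: 0.0564
finger_force: 29.9
```

```bash
python3 -c "
from h import *
go((.425,.4086,.0438,180))"
```

```text
at [0.4247 0.4076 0.1233] yaw -179.8 q [ 0.67  0.21  1.42 -0.    1.51 -0.91] w 0.0564
[-0.03  0.1   7.95] turn -359.8
```

Request:
{"fn": "servo_tool", "kwargs": {"targets": [[0,0.1,2,0],[0,0.1,4,0],[0,0.1,6,0],[0,0.1,7.2,0],[0,0.1,7.7,0],[0,0.1,7.9,0],[0,0.1,7.9,0]]}}

```text
time: 29.18
tool_pos: [0.4243, 0.4095, 0.045]
ee_rot: [3.141, 0.001, -3.136]
wrist_force: [0.2, -0.1, -1.3]
width: 0.0565
finger_force: 29.9
```

Request:
{"fn": "servo_tool", "kwargs": {"targets": [[0,0,0,0],[0,0,0,0],[0,0,0,0],[0,0,0,0],[0,0,0,0],[0,0,0,0]], "claw": 0}}

```text
time: 29.92
tool_pos: [0.424, 0.4092, 0.0443]
ee_rot: [-3.142, -0.0, -3.136]
wrist_force: [0.1, 0.0, -0.0]
width: 0.0942
finger_force: 0.0
```

Request:
{"fn": "servo_tool", "kwargs": {"targets": [[0,0,-2,0],[0,0,-5,0],[0,0,-9,0],[0,0,-13,0],[0,-3,-16,8],[0,-8,-16,16],[0,-13,-16,24],[0,-18,-16,32]]}}

```text
time: 30.92
tool_pos: [0.4247, 0.2278, 0.2045]
ee_rot: [3.141, 0.001, 2.584]
wrist_force: [-0.1, 0.2, 0.6]
width: 0.0941
finger_force: 0.0
```

Request:
{"fn": "servo_tool", "kwargs": {"targets": [[-1,-4,0,8],[-2,-8,0,16],[-3,-12,0,24],[-4,-16,0,30],[-4,-20,0,30],[-4,-24,0,30],[-4,-28,0,30],[-4,-28,0,30]]}}

```text
time: 31.92
tool_pos: [0.3111, -0.0314, 0.2047]
ee_rot: [3.141, 0.001, 2.059]
wrist_force: [1.0, 0.4, 0.5]
width: 0.0941
finger_force: 0.0
```

```bash
python3 -c "
from h import *
go()
im=snapshot('top');cv2.imwrite('pics/t3r.png',im);cv2.imwrite('pics/t3.png',cv2.resize(im[130:260,160:330],None,fx=4.6,fy=4.6,interpolation=cv2.INTER_CUBIC))
s=snapshot('side');cv2.imwrite('pics/s7.png',cv2.resize(s[220:325,150:310],None,fx=5,fy=5,interpolation=cv2.INTER_CUBIC))
"
```

```text
at [ 0.3111 -0.0314  0.2047] yaw 118.0 q [-0.28 -0.47  1.86 -0.    1.74 -0.77] w 0.0941
```

View pics/t3.png

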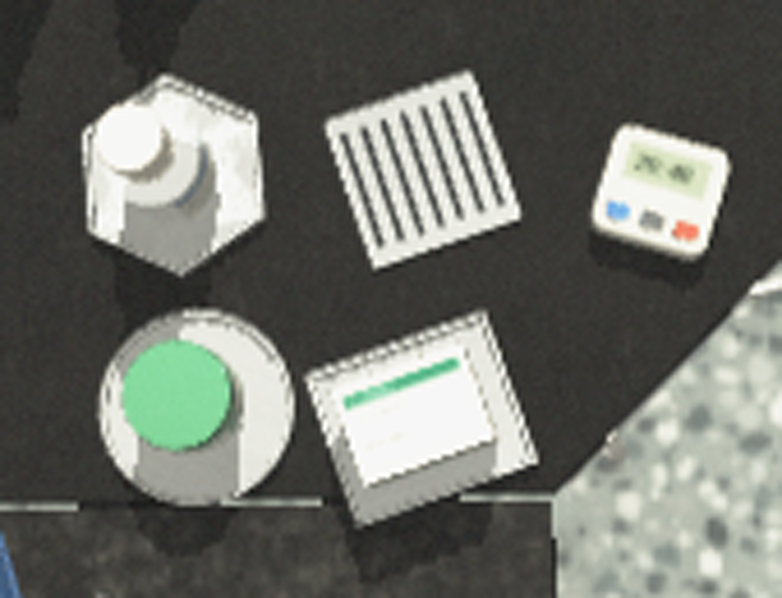

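View pics/s7.png

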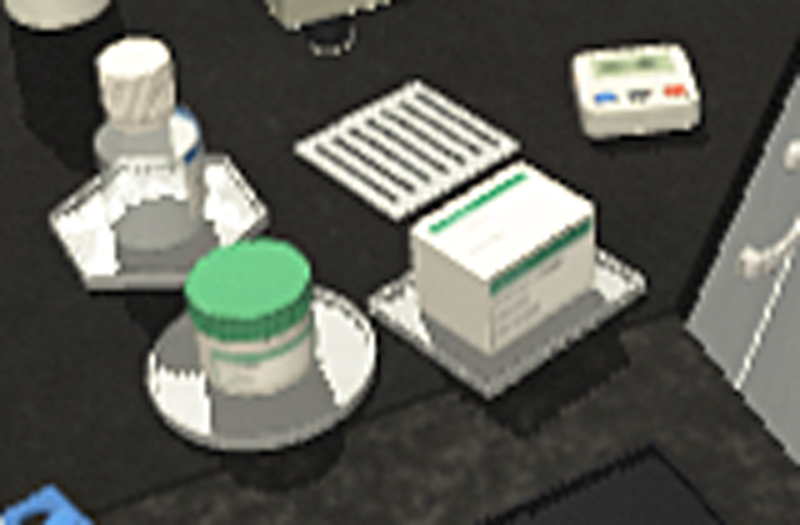

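All three stand upright on their trays. In the top crop the cap is at (132,138), the lid at (176,395) and the carton centre at about (418,418). A numeric check comes next.

```bash
python3 -c "
from h import *
c=lambda p:(np.array(p)+.5)/4.6+[160,130]-.5
cs=lambda p:(np.array(p)+.5)/5+[150,220]-.5
print('bottle',ray('top',c([(132,138)]),.108),ray('side',cs([(135,57)]),.108),'want .5578 .4217')
print('tub',ray('top',c([(176,395)]),.056),ray('side',cs([(249,280)]),.056),'want .4254 .4088')
print('carton',rect(ray('top',c([(340,393),(463,345),(495,440),(365,488)]),.054)),rect(ray('side',cs([(412,234),(523,165),(595,212),(490,277)]),.054)),'want 415.9 281.6 18.3')
"
```

```text
bottle [[0.55684958 0.42031619]] [[0.55706688 0.42092881]] want .5578 .4217
tub [[0.42819282 0.4093379 ]] [[0.42554204 0.40966305]] want .4254 .4088
carton (array([414.4, 282. ]), array([53.8, 75.3]), 19.2) (array([411.7, 282.6]), array([53.9, 75.9]), 19.7) want 415.9 281.6 18.3
```

All within about 4 mm and 1.5 degrees, so I'm handing in.

```bash
python3 -c "
from bench import *
print(close_job())"
```

```text
the job is handed in; nothing more can be done
None
```

The job is handed in at about 32 s: the carton, tub and bottle stand upright on the rectangular, round and six-sided trays, each within about 5 mm of centre by the cameras (carton within about 1.5° of square), and the timer was not touched; the judge's verdict was not shown.

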